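# Hang the rinsed feeder cups on the draining dowels

## Robot

A 6-joint arm with a two-finger parallel gripper is mounted at the origin on the work surface. World frame = base frame: x ahead of the robot, y to its left, z up, the work surface at z = 0. Lengths are in m, angles in rad, forces in N, time in s.
With the tool pointing down it reaches from about 0.3 to 0.85 m from the base axis. Payload 5.4 kg.
Tool frame: the origin (TCP) lies on the centre line of the jaws, within the pads' length; the fingertips stand 8 mm ahead of it and the grasp point (between the pads) lies 11 mm behind it; z points along the fingers, y is the line along which they close (so a half turn about z gives the same grasp; the last joint's range is limited). The gripper opens to 85 mm and grips with 20 to 120 N. Pads are 22 mm wide; open, the fingers measure 114 mm over their backs; the gripper's body (76 mm by 85 mm) begins 54 mm behind the grasp point. The pads swing forward as they close: fully open they stand 13 mm farther back than shut.
Start: joints at [0.921, 0.158, 1.597, -0, 1.386, -0.21], TCP at [0.245, 0.52, 0.218] pointing down, gripper open.
Joint ranges: [-2.91, 2.91], [-0.94, 2.29], [0.18, 2.7], [-1.29, 4.43], [0.17, 2.64], [-3, 3]. Speed limits (rad/s): [2.57, 2.57, 3.14, 3.14, 3.14, 3.14].

## Interface

Orientations are given as [roll, pitch, yaw] about the fixed x, y, z axes, in that order (R = Rz(yaw) Ry(pitch) Rx(roll)).
In Python, from station import telemetry, optics, ticket gives the robot as it stands.
- The arm moves only by the shell command python3 -m creep 'ROWS' [FORCE]. ROWS is JSON, a list of rows, each a list of 7 numbers: the shift along the tool's x, y, z normalised to -1 to 1, where 1 is 0.2 m, then the turn, a rotation vector about the tool's x, y, z normalised to -1 to 1, where 1 is 0.5 rad, then the opening in per cent of the stroke, from 0 (shut) to 100 (fully open). A call has 1 to 5 rows; each row is the pose to reach, as a shift and turn from the pose commanded when the call began, along the tool's axes at that moment; what a row does not reach only later rows make up. A row lasts 1/8 s, in which the tool goes at most 62.5 mm and 10.7 degrees, less where a joint would pass 70% of its speed; a pose out of reach is approached as far as the arm can. A call with a number of a shift or a turn outside -1 to 1 is refused whole. A call with a gripper value outside its range is refused whole. The fingers move at their own pace and stop on an object; FORCE is the grip in N (left out, the last holds). Time passes only in rows, so rows that repeat a pose let the fingers close. It gives the time, the measured TCP pose, the force, the opening and the grip force at its end, in the units of the state.
- telemetry.state(): the state, without advancing time (a new reading comes with each control period).
- optics.get_image(name): name is "scene" or "top"; returns a dict with "pixels" (420x560x3 uint8, red, green, blue), "mtx" (3x3 intrinsics, pixels), "world_to_cam" (4x4, takes a point from world to camera coordinates). Camera axes: x right, y down, z forward; pixel columns grow to the right and rows downward; lengths in m; the calibration is good to about 2 mm. A picture is of the moment at which its call begins. There is no depth.
- ticket.sign_off(): hands the job in; it is judged then, once.
The state is a dict: "t": time; "joints": joint angles; "dq": joint speeds; "tau": joint torques, N m; "position": TCP position; "tcp_rot": TCP orientation; "force": force on the tool from outside, world axes, zero at the start; "moment": the same for the moment, N m; "grip_width": finger opening in m; "grip_force": force on a finger pad.
Only numpy, scipy, OpenCV 4.12 (cv2) and the standard library are available. Lean on these libraries where they do the work, as an engineer would, in place of code of your own. Each camera call takes 0.05 s, during which the arm holds its last target. There are 200 camera calls.

## Task

Hang the two rinsed steel feeder cups mouth-down to drain: the deep narrow one on the long slanting dowel and the shallow wide one on the short slanting dowel, each slid fully on until the inside of its bottom rests on the dowel's end and it is not left cocked across it. Let the cups down onto the dowels rather than dropping them, and leave the tools and parts on the bench where they are.

Things in the scene. Friction and masses are not known exactly. Their poses are not given: they have to be found in the camera images.
- deep_cup: Deep, narrow, straight-sided steel cup, 46 mm outside diameter, 110 mm tall, wall 2.5 mm (41 mm bore), bottom 4 mm thick, about 0.13 kg; starts standing mouth-down on the counter. Origin at the centre of its mouth; its z axis runs from the mouth to its closed bottom (up at the start). Round: its yaw does not matter.
- deep_cup_seat (a point): Centre of the inside face of the deep cup's bottom, 106 mm from the mouth along the cup's z.
- shallow_cup: Shallow, wide, straight-sided steel cup, 58 mm outside diameter, 70 mm tall, wall 2.5 mm (53 mm bore), bottom 3 mm thick, about 0.11 kg; starts standing mouth-down on the counter. Origin at the centre of its mouth; its z axis runs from the mouth to its closed bottom (up at the start). Round: its yaw does not matter.
- shallow_cup_seat (a point): Centre of the inside face of the shallow cup's bottom, 67 mm from the mouth along the cup's z.
- long_peg: Fixed pine block, x -20 to +50, y +-40, 36 mm high, with one long wooden dowel, 24 mm thick, domed end, and a flat aluminium drip plate (x -130 to -20, y +-50, 8 mm high) under it. Origin on the counter, z up. The dowel leans to the block's -x, 35 degrees from vertical, along (-0.574, 0, 0.819); it sticks out 151 mm along its axis and ends at (-0.0756, 0, 0.1594) m in the block's frame.
- long_peg_tip (a point): The very end of the long dowel, on its axis, 159 mm above the counter (the point's axes are the block's).
- short_peg: Fixed pine block, x -20 to +50, y +-40, 36 mm high, with one short wooden dowel, 24 mm thick, domed end, and a flat aluminium drip plate (x -130 to -20, y +-50, 8 mm high) under it. Origin on the counter, z up. The dowel leans to the block's -x, 35 degrees from vertical, along (-0.574, 0, 0.819); it sticks out 102 mm along its axis and ends at (-0.0475, 0, 0.1193) m in the block's frame.
- short_peg_tip (a point): The very end of the short dowel, on its axis, 119 mm above the counter (the point's axes are the block's). Too short for the deep cup, which would land on the block.
- screwdriver: Bystander: loose orange ratchet screwdriver lying flat, about 215 mm long, 33 mm high; origin on the counter near its middle, blade to its +x.
- brad_pusher: Bystander: loose steel brad pusher lying flat, 135 mm long, 26 mm high; origin on the counter near its middle.
- template: Bystander: loose clear acrylic sheet 170 x 130 x 4 mm lying flat; origin at the centre of its underside.
- bracket_a: Bystander: loose galvanized L bracket, foot 80 x 25 mm along its +x, upright leg 50 mm high at its origin.
- bracket_b: Bystander: second galvanized L bracket, same as bracket_a.

How it is judged:
At the end, for the whole second after the job is handed in: The deep cup hangs mouth-down on the long dowel and the shallow cup on the short dowel, each with the dowel's end inside it within 6 mm of the inner bottom (and within 16 mm, respectively 24 mm, of that bottom's centre), tilted less than 57 degrees, and at rest (z of long_peg_tip in the frame of deep_cup above 0.1 m and distance between deep_cup_seat and long_peg_tip below 0.016 m and angle between each of deep_cup, shallow_cup's own z axis and vertical below 1 rad and linear speed of each of deep_cup, shallow_cup below 0.02 m/s and angular speed of each of deep_cup, shallow_cup below 0.2 rad/s and z of short_peg_tip in the frame of shallow_cup above 0.061 m and distance between shallow_cup_seat and short_peg_tip below 0.024 m); the robot touches nothing.
It fails at once if the deep cup is dropped: it moves faster than 0.6 m/s while no finger touches it (linear speed of deep_cup above 0.6 m/s and contact force between deep_cup and the fingers below 0.02 N).
It fails at once if the shallow cup is dropped: it moves faster than 0.6 m/s while no finger touches it (linear speed of shallow_cup above 0.6 m/s and contact force between shallow_cup and the fingers below 0.02 N).
It fails at once if the screwdriver, brad pusher, acrylic sheet or a bracket is shifted by more than 30 mm (distance of any of screwdriver, brad_pusher, template, bracket_a, bracket_b from where it was at the start of the episode above 0.03 m).
It also fails if it takes over 67 s, if anything falls off the work surface, if the arm or the gripper's body presses on something with over 40 N, if the wrist force passes 120 N, or if a joint passes its speed limit or range.

## Working session

There is one attempt and no reset: what is moved stays moved. The work goes in short steps, Python scripts to look and compute and a shell command to move; the robot and the scene stay as the last step left them, time stands still between calls to the robot, and variables do not carry over. Pictures are saved under pics/ and viewed, at most 10 in all, crops included, and the job is handed in when it is done.

```bash
ls; mkdir -p pics
python3 - <<'E'
from station import telemetry, optics
import cv2,numpy as np
print(telemetry.state())
for n in("scene","top"):
    d=optics.get_image(n); cv2.imwrite(f"pics/{n}0.png",d["pixels"][:,:,::-1]); np.savez(f"pics/{n}0.npz",**d)
    print(n,d["mtx"],np.round(d["world_to_cam"],3))
E
```

```text
pics
{'t': 0.0, 'joints': array([ 9.20893913e-01,  1.59067194e-01,  1.59829613e+00, -1.67475705e-05,
        1.38617472e+00, -2.10108728e-01]), 'dq': array([-7.50051373e-05,  4.49144455e-04,  1.18075010e-04, -7.39327790e-04,
       -2.45164626e-03, -1.20992993e-03]), 'tau': array([-2.26652664e-04, -3.96003771e+01, -3.31428266e+01, -3.98115762e-04,
        8.60139728e-03,  3.98232743e-06]), 'position': array([0.24443616, 0.51974273, 0.21717473]), 'tcp_rot': array([-3.13968661e+00, -3.89648337e-04,  2.70180169e+00]), 'force': array([ 0.98265941, -0.69506363, -0.69372383]), 'moment': array([-0.02405639, -0.02192253,  0.03291545]), 'grip_force': 0.0, 'grip_width': 0.08524824334489393}
scene [[440.08662349   0.         274.07476134]
 [  0.         440.08662349 211.75154936]
 [  0.           0.           1.        ]] [[ 0.565  0.825  0.009 -0.353]
 [ 0.448 -0.297 -0.843 -0.124]
 [-0.694  0.48  -0.537  1.424]
 [ 0.     0.     0.     1.   ]]
top [[407.77131266   0.         282.80779695]
 [  0.         407.77131266 212.12906224]
 [  0.           0.           1.        ]] [[ 0.116 -0.993  0.001 -0.005]
 [-0.972 -0.113 -0.206  0.558]
 [ 0.204  0.023 -0.979  0.988]
 [ 0.     0.     0.     1.   ]]
```

View pics/scene0.png

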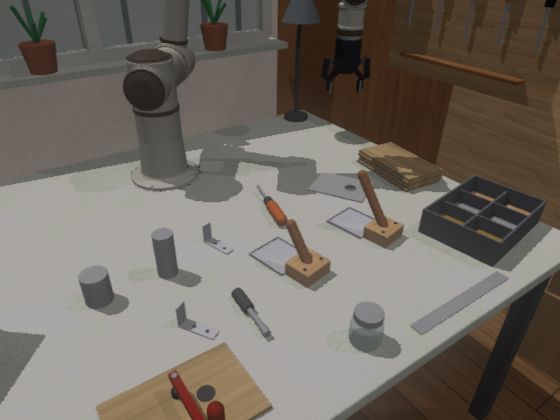

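View pics/top0.png

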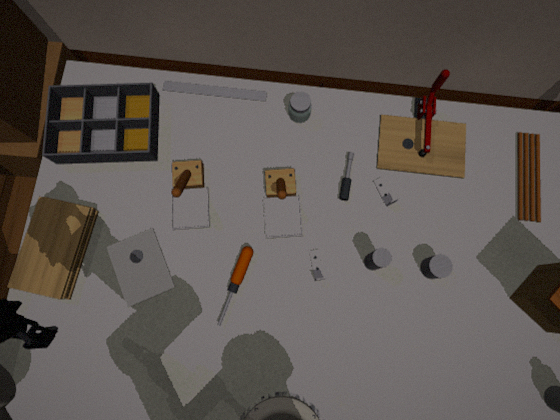

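The scene view shows the deep cup at about (165,253), the shallow cup at (97,287), the short peg's block at (307,264) and the long peg's block at (383,228). In the top view the deep cup is at (378,259), the shallow cup at (439,266), the short block at (281,183) and the long block at (187,175).

Run:
```python
import cv2,numpy as np
s=cv2.imread("pics/scene0.png")[165:310,70:420]; t=cv2.imread("pics/top0.png")[150:280,160:460]
s=cv2.resize(s,(700,290),interpolation=cv2.INTER_CUBIC); t=cv2.resize(t,(700,303),interpolation=cv2.INTER_CUBIC)
t=cv2.convertScaleAbs(t,alpha=1.5)
cv2.imwrite("pics/crop0.png",np.vstack([s,t]))
```

```text
(no output)
```

View pics/crop0.png

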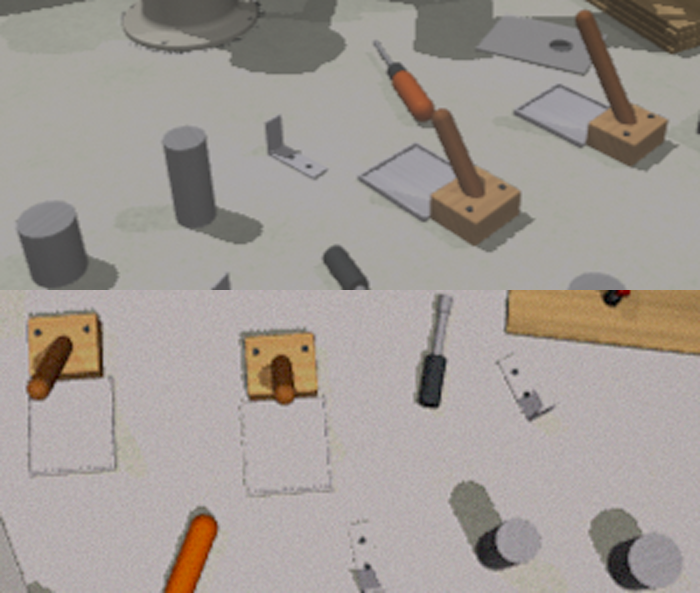

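```bash
cat > fit.py <<'E'
import numpy as np
from scipy.optimize import least_squares
D={n:np.load(f"pics/{n}0.npz") for n in("scene","top")}
def proj(n,P):
    P=np.atleast_2d(P); M=D[n]["world_to_cam"]; c=P@M[:3,:3].T+M[:3,3]; q=c@D[n]["mtx"].T; return q[:,:2]/q[:,2:]
def px(n,a):
    a=np.array(a,float); return a/2+[70,165] if n=="scene" else np.c_[160+a[:,0]*3/7,150+(a[:,1]-290)*130/303]
def bl(p,L):
    c,s=np.cos(p[2]),np.sin(p[2]); L=np.array(L,float); return np.c_[p[0]+c*L[:,0]-s*L[:,1],p[1]+s*L[:,0]+c*L[:,1],L[:,2]]
A,B,C,Dd=[.05,.04,.036],[.05,-.04,.036],[-.02,-.04,.036],[-.02,.04,.036]
E,F,G=[-.13,.05,.008],[-.13,-.05,.008],[-.02,-.05,.008]
if __name__=="__main__":
    for nm,obs in {"long":{"scene":([C,B,A,F,E,G,[-.0756,0,.1594]],[(588,128),(628,147),(667,123),(515,113),(560,86),(583,145),(583,12)]),
      "top":([A,B,C,E,F,G],[(27,316),(100,313),(101,375),(28,474),(115,468),(112,377)])},
     "short":{"scene":([C,B,A,F,E,G,[-.0475,0,.1193]],[(431,197),(478,223),(521,186),(359,181),(417,145),(427,219),(440,111)]),
      "top":([A,B,C,Dd,E,F],[(243,336),(315,332),(318,395),(249,399),(246,494),(331,489)])}}.items():
        f=lambda p:np.concatenate([(proj(n,bl(p,L))-px(n,o)).ravel() for n,(L,o) in obs.items()])
        r=least_squares(f,[.6,.1,0],loss="soft_l1"); print(nm,np.round(r.x,4),np.round(f(r.x).reshape(-1,2),1).tolist())
    for nm,h,s,t in[("deep",.11,(186,138),(519,541)),("shallow",.07,(49,217),(655,560))]:
        f=lambda p:np.concatenate([(proj(n,[p[0],p[1],h])-px(n,[o])).ravel() for n,o in(("scene",s),("top",t))])
        r=least_squares(f,[.4,-.2]); print(nm,np.round(r.x,4),np.round(r.fun,1))
E
python3 fit.py
```

```text
long [0.6248 0.3232 0.165 ] [[-1.6, -2.8], [1.8, -0.5], [0.3, -1.1], [-1.6, -2.1], [-1.1, -1.9], [-2.7, -0.8], [-1.7, -0.7], [1.3, -1.3], [-0.2, -1.4], [-0.4, -3.0], [-0.5, -1.3], [-0.3, -0.6], [0.5, -1.2]]
short [0.6302 0.0761 0.1972] [[-1.0, -1.5], [-0.9, -0.0], [0.6, 2.0], [-1.2, -3.0], [-1.5, -2.0], [-2.3, -0.9], [-1.5, -1.1], [-0.5, -1.2], [-1.6, -1.8], [-0.6, -3.6], [-1.2, -3.0], [-0.2, -0.8], [0.8, -1.6]]
deep [ 0.4634 -0.1863] [-1.7 -0.8 -1.3 -1.2]
shallow [ 0.4638 -0.3393] [-1.4 -0.3 -1.5 -0.7]
```

```bash
cat > go.py <<'E'
# usage: plan(targets): each (xyz, psi, tilt); prints shift/turn per call from the current pose
import numpy as np
from scipy.spatial.transform import Rotation as R
from station import telemetry
def rot(psi,tilt): return R.from_euler("xyz",[np.pi,0,psi])*R.from_rotvec([0,-tilt,0])
def plan(ts,p=None,q=None):
    s=telemetry.state(); p=s["position"] if p is None else p; q=R.from_euler("xyz",s["tcp_rot"]) if q is None else q
    print("t",round(s["t"],2),"p",np.round(p,4),"rot",np.round(s["tcp_rot"],3),"w",round(s["grip_width"],4),"j",np.round(s["joints"],2))
    for x,psi,tilt in ts:
        x=np.array(x); g=rot(psi,tilt)
        print(np.round(q.inv().apply(x-p)/.2,3),np.round((q.inv()*g).as_rotvec()/.5,3)); p,q=x,g
E
python3 - <<'E'
from go import plan
plan([([.30,.34,.218],2.85,0),([.35,.16,.218],3.0,0),([.41,-.01,.218],3.15,0),([.462,-.186,.218],3.3,0),([.462,-.186,.074],3.3,0)])
E
cat >> fit.py <<'E'
    print("with camera offsets")
    obsL={"long":{"scene":([C,B,A,F,E,G,[-.0756,0,.1594]],[(588,128),(628,147),(667,123),(515,113),(560,86),(583,145),(583,12)]),
      "top":([A,B,C,E,F,G],[(27,316),(100,313),(101,375),(28,474),(115,468),(112,377)])},
     "short":{"scene":([C,B,A,F,E,G,[-.0475,0,.1193]],[(431,197),(478,223),(521,186),(359,181),(417,145),(427,219),(440,111)]),
      "top":([A,B,C,Dd,E,F],[(243,336),(315,332),(318,395),(249,399),(246,494),(331,489)])}}
    def f(p):
        o={"scene":p[10:12],"top":p[12:14]}; r=[3*p[10:]]
        for k,nm in enumerate(("long","short")):
            for n,(L,c) in obsL[nm].items(): r.append((proj(n,bl(p[3*k:3*k+3],L))-px(n,c)+o[n]).ravel())
        for k,(h,s,t) in enumerate([(.11,(186,138),(519,541)),(.07,(49,217),(655,560))]):
            for n,c in(("scene",s),("top",t)): r.append((proj(n,[p[6+2*k],p[7+2*k],h])-px(n,[c])+o[n]).ravel())
        return np.concatenate(r)
    r=least_squares(f,[.6,.3,0,.6,.1,0,.4,-.2,.4,-.3,0,0,0,0],loss="soft_l1"); print(np.round(r.x,4),r.cost)
E
python3 fit.py | tail -4
```

```text
t 0.1 p [0.2445 0.5198 0.2173] rot [-3.14  -0.     2.702] w 0.0853 j [ 0.92  0.16  1.6   0.    1.39 -0.21]
[-0.634 -0.695 -0.003] [-0.003 -0.001 -0.296]
[-0.498 -0.79  -0.   ] [-0.   0.  -0.3]
[-0.417 -0.799 -0.   ] [-0.   0.  -0.3]
[-0.253 -0.882 -0.   ] [ 0.   0.  -0.3]
[-0.   -0.    0.72] [0. 0. 0.]
shallow [ 0.4638 -0.3393] [-1.4 -0.3 -1.5 -0.7]
with camera offsets
[ 0.6243  0.3236  0.1713  0.6293  0.0755  0.1918  0.4633 -0.1869  0.4638
 -0.3398  1.2683  0.918   0.2489  0.9759] 27.873860020360617
```

```bash
python3 -m creep '[[-0.63,-0.70,0,0,0,-0.3,100],[-0.63,-0.70,0,0,0,-0.3,100],[-0.63,-0.70,0,0,0,-0.3,100],[-0.63,-0.70,0,0,0,-0.3,100]]'
python3 -m creep '[[-0.5,-0.79,0,0,0,-0.3,100],[-0.5,-0.79,0,0,0,-0.3,100],[-0.5,-0.79,0,0,0,-0.3,100],[-0.5,-0.79,0,0,0,-0.3,100]]'
python3 -m creep '[[-0.42,-0.8,0,0,0,-0.3,100],[-0.42,-0.8,0,0,0,-0.3,100],[-0.42,-0.8,0,0,0,-0.3,100],[-0.42,-0.8,0,0,0,-0.3,100]]'
python3 -m creep '[[-0.25,-0.88,0,0,0,-0.3,100],[-0.25,-0.88,0,0,0,-0.3,100],[-0.25,-0.88,0,0,0,-0.3,100],[-0.25,-0.88,0,0,0,-0.3,100],[-0.25,-0.88,0,0,0,-0.3,100]]'
python3 - <<'E'
from go import plan
plan([([.463,-.187,.13],3.31,0),([.463,-.187,.074],3.31,0)])
E
```

```text
t: 0.6
position: [0.2999, 0.3369, 0.2176]
tcp_rot: [-3.14, -0.0, 2.846]
force: [-0.0, -0.1, 0.1]
grip_width: 0.0854
grip_force: 0.0
t: 1.1
position: [0.351, 0.1573, 0.2182]
tcp_rot: [-3.141, 0.001, 2.995]
force: [-0.4, 0.7, -1.2]
grip_width: 0.0851
grip_force: 0.0
t: 1.6
position: [0.4119, -0.0121, 0.2182]
tcp_rot: [3.141, -0.0, -3.136]
force: [-0.6, 0.1, 0.8]
grip_width: 0.0854
grip_force: 0.0
t: 2.22
position: [0.463, -0.1834, 0.2177]
tcp_rot: [3.14, -0.001, -2.979]
force: [0.4, 0.0, 0.5]
grip_width: 0.085
grip_force: 0.0
t 2.23 p [ 0.463  -0.1834  0.2177] rot [ 3.140e+00 -1.000e-03 -2.979e+00] w 0.085 j [-0.62 -0.04  1.81  0.    1.38 -2.35]
[ 0.003 -0.019  0.439] [ 0.004 -0.001 -0.012]
[ 0.   -0.    0.28] [0. 0. 0.]
```

```bash
python3 -m creep '[[0,-0.02,0.2,0,0,-0.01,100],[0,-0.02,0.44,0,0,-0.01,100],[0,-0.02,0.6,0,0,-0.01,100],[0,-0.02,0.72,0,0,-0.01,100],[0,-0.02,0.72,0,0,-0.01,100]]' 40
python3 -m creep '[[0,0,0,0,0,0,40],[0,0,0,0,0,0,40],[0,0,0,0,0,0,40],[0,0,0,0,0,0,40],[0,0,0,0,0,0,40]]' 40
python3 - <<'E'
from station import telemetry, optics
import cv2
for n in("scene","top"):
    im=optics.get_image(n)["pixels"][:,:,::-1]; cv2.imwrite(f"pics/{n}1.png",im)
a=cv2.imread("pics/scene1.png")[120:320,50:330]; cv2.imwrite("pics/c1.png",cv2.resize(a,None,fx=2.5,fy=2.5))
E
```

```text
t: 2.85
position: [0.4619, -0.1863, 0.0725]
tcp_rot: [3.138, -0.003, -2.974]
force: [-0.5, 0.1, -0.0]
grip_width: 0.0856
grip_force: 0.0
t: 3.48
position: [0.4643, -0.1898, 0.076]
tcp_rot: [-3.141, 0.002, -2.977]
force: [-1.6, 2.5, 6.1]
grip_width: 0.0448
grip_force: 40.2
```

View pics/c1.png

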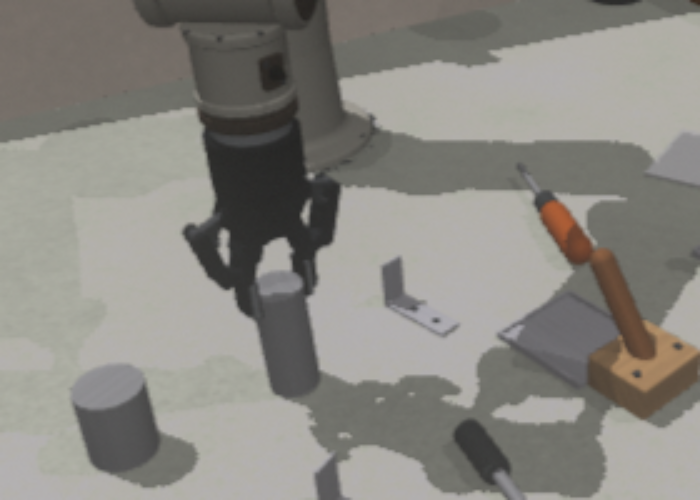

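Run:
```python
from go import plan
plan([([.463,-.187,.265],3.31,0),([.43,-.03,.29],3.31,.3),([.43,.14,.30],3.31,.6109),([.465,.296,.281],3.31,.6109),([.488,.300,.2487],3.31,.6109)])
```

```text
t 3.58 p [ 0.4643 -0.1899  0.076 ] rot [-3.141e+00  2.000e-03 -2.977e+00] w 0.0444 j [-0.63  0.13  1.93  0.    1.08 -2.37]
[ 0.002  0.014 -0.945] [-0.002  0.005 -0.007]
[ 0.031  0.802 -0.125] [ 0.  -0.6 -0. ]
[-0.151  0.838 -0.006] [ 0.    -0.622  0.   ]
[-0.194  0.74   0.252] [0. 0. 0.]
[-0.003  0.     0.199] [0. 0. 0.]
```

```bash
python3 -m creep '[[0,0,-0.1,0,0,0,0],[0,0,-0.4,0,0,0,0],[0,0,-0.7,0,0,0,0],[0,0,-0.94,0,0,0,0],[0,0,-0.94,0,0,0,0]]' 40
python3 -m creep '[[0.01,0.2,-0.03,0,-0.15,0,0],[0.02,0.4,-0.06,0,-0.3,0,0],[0.025,0.6,-0.1,0,-0.45,0,0],[0.03,0.8,-0.125,0,-0.6,0,0],[0.03,0.8,-0.125,0,-0.6,0,0]]'
python3 -m creep '[[-0.04,0.2,0,0,-0.15,0,0],[-0.08,0.4,0,0,-0.3,0,0],[-0.12,0.62,0,0,-0.45,0,0],[-0.15,0.84,0,0,-0.62,0,0],[-0.15,0.84,0,0,-0.62,0,0]]'
python3 -m creep '[[-0.05,0.2,0.06,0,0,0,0],[-0.1,0.4,0.12,0,0,0,0],[-0.15,0.58,0.18,0,0,0,0],[-0.19,0.74,0.25,0,0,0,0],[-0.19,0.74,0.25,0,0,0,0]]'
python3 - <<'E'
from go import plan
plan([([.488,.300,.2487],3.31,.6109)])
from station import optics
import cv2,numpy as np
for n in("scene","top"):
    im=optics.get_image(n)["pixels"][:,:,::-1]; cv2.imwrite(f"pics/{n}2.png",im)
a=cv2.imread("pics/scene2.png")[90:290,270:450]; b=cv2.imread("pics/top2.png")[110:310,110:270]
cv2.imwrite("pics/c2.png",cv2.resize(np.hstack([a,b]),None,fx=2.3,fy=2.3))
E
```

```text
t: 4.2
position: [0.4654, -0.1912, 0.2677]
tcp_rot: [-3.134, 0.007, -2.976]
force: [0.6, -0.4, -2.2]
grip_width: 0.0446
grip_force: 41.6
t: 4.82
position: [0.4296, -0.0309, 0.2861]
tcp_rot: [3.141, 0.3, -2.974]
force: [-0.2, -0.6, -1.0]
grip_width: 0.0447
grip_force: 41.7
t: 5.45
position: [0.43, 0.1403, 0.294]
tcp_rot: [3.141, 0.607, -2.97]
force: [-0.2, -0.1, -1.2]
grip_width: 0.0445
grip_force: 41.9
t: 6.08
position: [0.4667, 0.2935, 0.2741]
tcp_rot: [-3.139, 0.604, -2.974]
force: [0.5, -1.1, -1.0]
grip_width: 0.0443
grip_force: 42.1
t 6.08 p [0.4667 0.2935 0.2741] rot [-3.139  0.604 -2.974] w 0.0443 j [ 0.43 -0.36  2.07 -0.2   0.85 -1.22]
[-0.019  0.015  0.167] [-0.007 -0.013 -0.002]
```

View pics/c2.png

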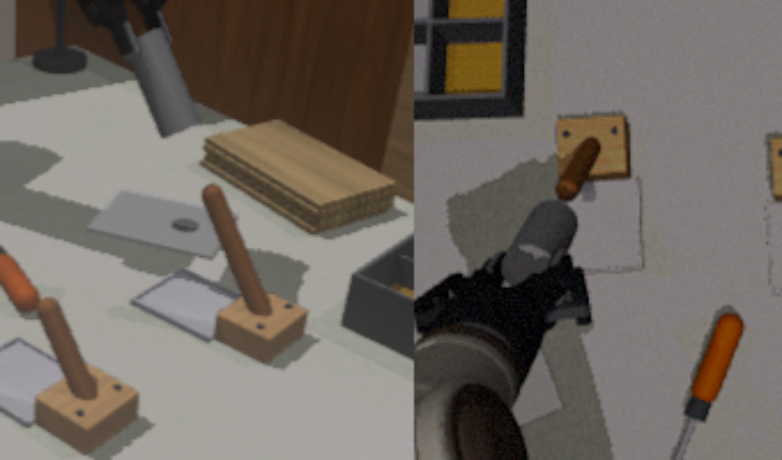

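The deep cup is held and tilted in line with the long dowel: its mouth is at crop (182,128) in scene and (552,216) in top, and the dowel axis extended passes through both points. I'll slide it on.

```bash
python3 -m creep '[[-0.02,0.015,0.08,0,-0.013,0,0],[-0.02,0.015,0.17,0,-0.013,0,0],[-0.02,0.015,0.25,0,-0.013,0,0],[-0.02,0.015,0.35,0,-0.013,0,0],[-0.02,0.015,0.35,0,-0.013,0,0]]'
python3 - <<'E'
from go import plan
plan([([.5673,.3137,.134],3.31,.6109)])
from station import optics
import cv2,numpy as np
for n in("scene","top"):
    im=optics.get_image(n)["pixels"][:,:,::-1]; cv2.imwrite(f"pics/{n}3.png",im)
a=cv2.imread("pics/scene3.png")[90:290,270:450]; b=cv2.imread("pics/top3.png")[110:310,110:270]
cv2.imwrite("pics/c3.png",cv2.resize(np.hstack([a,b]),None,fx=2.3,fy=2.3))
E
```

```text
t: 6.8
position: [0.5084, 0.3021, 0.2199]
tcp_rot: [-3.14, 0.613, -2.978]
force: [0.5, 1.0, -0.9]
grip_width: 0.0443
grip_force: 42.1
t 6.8 p [0.5084 0.3021 0.2199] rot [-3.14   0.613 -2.978] w 0.0443 j [ 0.41 -0.19  2.06 -0.22  0.69 -1.2 ]
[0.002 0.01  0.524] [-0.008  0.004 -0.007]
```

View pics/c3.png

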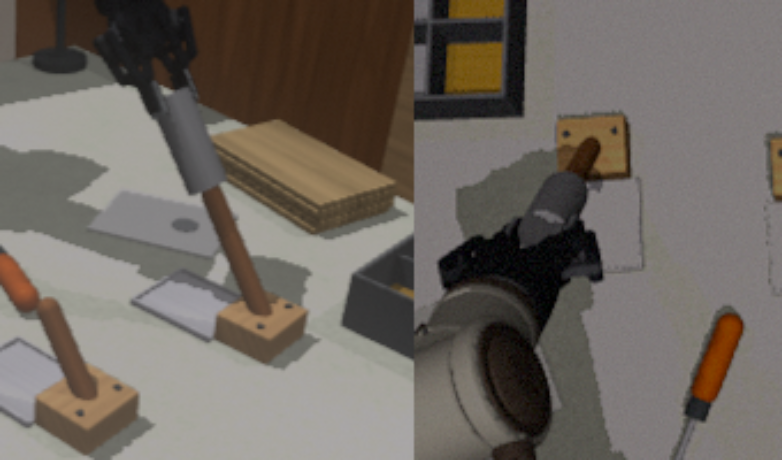

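The dowel's end has entered the mouth with no contact force. I'll continue down, slowing near the bottom.

```bash
python3 -m creep '[[0,0.01,0.12,0,0,0,0],[0,0.01,0.24,0,0,0,0],[0,0.01,0.36,0,0,0,0],[0,0.01,0.44,0,0,0,0],[0,0.01,0.46,0,0,0,0]]'
python3 -m creep '[[0,0,0.01,0,0,0,0],[0,0,0.02,0,0,0,0],[0,0,0.03,0,0,0,0],[0,0,0.04,0,0,0,0],[0,0,0.04,0,0,0,0]]'
python3 - <<'E'
from go import plan
plan([([.5673,.3137,.134],3.31,.6109)])
E
```

```text
t: 7.52
position: [0.5608, 0.3141, 0.1467]
tcp_rot: [-3.141, 0.616, -2.977]
force: [0.6, 0.3, -1.3]
grip_width: 0.0446
grip_force: 42.1
t: 8.15
position: [0.5652, 0.315, 0.14]
tcp_rot: [-3.142, 0.616, -2.976]
force: [0.0, -1.0, -0.4]
grip_width: 0.0451
grip_force: 42.1
t 8.15 p [0.5652 0.315  0.14  ] rot [-3.142  0.616 -2.976] w 0.0451 j [ 0.38  0.06  1.99 -0.27  0.5  -1.16]
[ 0.01  -0.008  0.03 ] [-0.004  0.011 -0.005]
```

Small steps until contact shows in the force.

```bash
python3 -m creep '[[0,0,0.01,0,0,0,0],[0,0,0.02,0,0,0,0],[0,0,0.02,0,0,0,0]]'
python3 -m creep '[[0,0,0.01,0,0,0,0],[0,0,0.015,0,0,0,0],[0,0,0.015,0,0,0,0]]'
python3 -m creep '[[0,0,0.01,0,0,0,0],[0,0,0.01,0,0,0,0]]'
```

```text
t: 8.52
position: [0.5675, 0.3153, 0.1366]
tcp_rot: [-3.141, 0.616, -2.976]
force: [0.5, -0.4, -1.3]
grip_width: 0.0444
grip_force: 42.1
t: 8.9
position: [0.5686, 0.3157, 0.1357]
tcp_rot: [-3.141, 0.616, -2.976]
force: [-17.8, -7.0, 15.5]
grip_width: 0.0446
grip_force: 44.5
t: 9.15
position: [0.5689, 0.3158, 0.1352]
tcp_rot: [-3.139, 0.614, -2.975]
force: [-37.4, -12.9, 31.8]
grip_width: 0.0446
grip_force: 46.5
```

Bottom contact came where I expected it. I'll relax the push, open, and back off along the dowel axis.

```bash
python3 -m creep '[[0,0,-0.01,0,0,0,0],[0,0,-0.015,0,0,0,0],[0,0,-0.015,0,0,0,0]]'
python3 -m creep '[[0,0,0,0,0,0,60],[0,0,0,0,0,0,100],[0,0,0,0,0,0,100],[0,0,0,0,0,0,100]]'
python3 -m creep '[[0,0,-0.1,0,0,0,100],[0,0,-0.25,0,0,0,100],[0,0,-0.4,0,0,0,100],[0,0,-0.55,0,0,0,100],[0,0,-0.6,0,0,0,100]]'
python3 - <<'E'
from go import plan
plan([([.43,.12,.28],3.32,.4),([.44,-.05,.25],3.33,.15),([.46,-.19,.23],3.337,0),([.464,-.340,.20],3.337,0),([.464,-.340,.034],3.337,0)])
from station import optics
import cv2,numpy as np
for n in("scene","top"):
    im=optics.get_image(n)["pixels"][:,:,::-1]; cv2.imwrite(f"pics/{n}4.png",im)
a=cv2.imread("pics/scene4.png")[90:290,270:450]; b=cv2.imread("pics/top4.png")[110:310,110:270]
cv2.imwrite("pics/c4.png",cv2.resize(np.hstack([a,b]),None,fx=2.3,fy=2.3))
E
```

```text
t: 9.52
position: [0.5684, 0.3156, 0.1358]
tcp_rot: [-3.141, 0.616, -2.976]
force: [-6.8, -3.0, 5.7]
grip_width: 0.0446
grip_force: 42.6
t: 10.02
position: [0.5688, 0.3156, 0.1353]
tcp_rot: [3.142, 0.617, -2.976]
force: [0.9, -0.5, -0.3]
grip_width: 0.0855
grip_force: 0.0
t: 10.65
position: [0.5005, 0.3046, 0.2353]
tcp_rot: [3.141, 0.62, -2.976]
force: [-0.2, 0.1, 0.4]
grip_width: 0.0852
grip_force: 0.0
t 10.65 p [0.5005 0.3046 0.2353] rot [ 3.141  0.62  -2.976] w 0.0852 j [ 0.42 -0.23  2.06 -0.22  0.72 -1.19]
[ 0.277 -0.852 -0.473] [-0.011  0.439 -0.023]
[ 0.152 -0.845  0.099] [-0.005  0.5   -0.019]
[ 0.047 -0.706  0.094] [-0.001  0.3   -0.014]
[ 0.126 -0.74   0.15 ] [0. 0. 0.]
[ 0.   -0.    0.83] [0. 0. 0.]
```

View pics/c4.png

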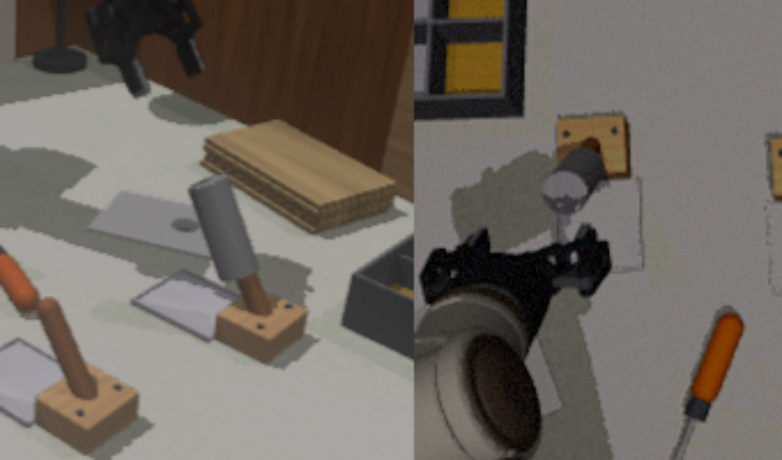

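The deep cup hangs on the long dowel with its top at crop (210,185) and the wooden end showing below the mouth, and the gripper is clear of it. Next is the shallow cup.

```bash
python3 -m creep '[[0.05,-0.1,-0.2,-0.01,0.1,0,100],[0.14,-0.35,-0.4,-0.01,0.2,-0.02,100],[0.2,-0.6,-0.47,-0.01,0.3,-0.02,100],[0.28,-0.85,-0.47,-0.01,0.44,-0.02,100],[0.28,-0.85,-0.47,-0.01,0.44,-0.02,100]]'
python3 -m creep '[[0.15,-0.84,0.1,0,0.5,-0.02,100],[0.15,-0.84,0.1,0,0.5,-0.02,100],[0.15,-0.84,0.1,0,0.5,-0.02,100],[0.15,-0.84,0.1,0,0.5,-0.02,100]]'
python3 -m creep '[[0.05,-0.7,0.09,0,0.3,-0.01,100],[0.05,-0.7,0.09,0,0.3,-0.01,100],[0.05,-0.7,0.09,0,0.3,-0.01,100],[0.05,-0.7,0.09,0,0.3,-0.01,100]]'
python3 -m creep '[[0.13,-0.74,0.15,0,0,0,100],[0.13,-0.74,0.15,0,0,0,100],[0.13,-0.74,0.15,0,0,0,100],[0.13,-0.74,0.15,0,0,0,100],[0.13,-0.74,0.15,0,0,0,100]]'
python3 - <<'E'
from go import plan
plan([([.464,-.340,.034],3.337,0)])
E
```

```text
t: 11.38
position: [0.4303, 0.1161, 0.2763]
tcp_rot: [-3.141, 0.394, -2.974]
force: [0.5, -0.0, 0.6]
grip_width: 0.0857
grip_force: 0.0
t: 11.88
position: [0.4393, -0.0503, 0.2454]
tcp_rot: [-3.14, 0.143, -2.959]
force: [-0.0, 0.2, -0.0]
grip_width: 0.0852
grip_force: 0.0
t: 12.38
position: [0.4584, -0.1867, 0.228]
tcp_rot: [-3.14, -0.004, -2.951]
force: [0.1, 0.3, 0.3]
grip_width: 0.085
grip_force: 0.0
t: 13.0
position: [0.4614, -0.336, 0.1998]
tcp_rot: [-3.138, -0.003, -2.949]
force: [-0.6, 0.9, 0.1]
grip_width: 0.0854
grip_force: 0.0
t 13.0 p [ 0.4614 -0.336   0.1998] rot [-3.138e+00 -3.000e-03 -2.949e+00] w 0.0854 j [-0.84  0.16  1.63 -0.    1.35 -2.6 ]
[-0.011 -0.019  0.829] [-0.006 -0.006 -0.005]
```

```bash
python3 -m creep '[[-0.01,-0.02,0.2,0,0,0,100],[-0.01,-0.02,0.4,0,0,0,100],[-0.01,-0.02,0.6,0,0,0,100],[-0.01,-0.02,0.75,0,0,0,100],[-0.01,-0.02,0.82,0,0,0,100]]' 40
python3 -m creep '[[0,0,0,0,0,0,50],[0,0,0,0,0,0,50],[0,0,0,0,0,0,50],[0,0,0,0,0,0,50],[0,0,0,0,0,0,50]]' 40
python3 - <<'E'
from go import plan
import numpy as np
s,c=np.sin(.192),np.cos(.192)
tip=np.array([.6293-.0475*c,.0755-.0475*s,.1193]); d=np.array([.574*c,.574*s,-.819])
from station import telemetry
off=.067-telemetry.state()["position"][2]; seat=tip+d*off
print("off",off,"tip",tip,"seated",seat)
plan([([.464,-.340,.20],3.337,0),([.44,-.19,.27],3.337,.3),([.44,-.04,.28],3.337,.611),(seat-.15*d,3.337,.611),(seat-.1*d,3.337,.611),(seat-.01*d,3.337,.611)])
E
```

```text
t: 13.62
position: [0.4628, -0.3399, 0.0342]
tcp_rot: [-3.14, -0.005, -2.949]
force: [1.1, 0.1, -0.1]
grip_width: 0.0855
grip_force: 0.0
t: 14.25
position: [0.4641, -0.3433, 0.0373]
tcp_rot: [-3.136, -0.001, -2.951]
force: [1.9, 2.7, 6.2]
grip_width: 0.0567
grip_force: 43.3
off 0.029732285301591117 tip [0.58267283 0.06643593 0.1193    ] seated [0.59942556 0.06969257 0.09494926]
t 14.25 p [ 0.4641 -0.3433  0.0373] rot [-3.136e+00 -1.000e-03 -2.951e+00] w 0.0567 j [-0.84  0.37  1.73 -0.    1.04 -2.6 ]
[-0.001  0.011 -0.814] [-0.012 -0.003 -0.009]
[-0.028  0.759 -0.35 ] [ 0.  -0.6  0. ]
[-0.154  0.736 -0.005] [-0.    -0.622 -0.   ]
[-0.197  0.385  0.517] [0. 0. 0.]
[-0.   -0.    0.25] [0. 0. 0.]
[-0.    -0.001  0.45 ] [0. 0. 0.]
```

```bash
python3 -m creep '[[0,0,-0.1,0,0,0,0],[0,0,-0.35,0,0,0,0],[0,0,-0.6,0,0,0,0],[0,0.01,-0.81,0,0,0,0],[0,0.01,-0.81,0,0,0,0]]' 40
python3 -m creep '[[-0.01,0.2,-0.09,0,-0.15,0,0],[-0.01,0.4,-0.18,0,-0.3,0,0],[-0.02,0.6,-0.27,0,-0.45,0,0],[-0.03,0.76,-0.35,0,-0.6,0,0],[-0.03,0.76,-0.35,0,-0.6,0,0]]'
python3 -m creep '[[-0.04,0.18,0,0,-0.15,0,0],[-0.08,0.36,0,0,-0.3,0,0],[-0.12,0.55,0,0,-0.45,0,0],[-0.15,0.74,0,0,-0.62,0,0],[-0.15,0.74,0,0,-0.62,0,0]]'
python3 -m creep '[[-0.05,0.1,0.13,0,0,0,0],[-0.1,0.2,0.26,0,0,0,0],[-0.15,0.3,0.39,0,0,0,0],[-0.2,0.39,0.52,0,0,0,0],[-0.2,0.39,0.52,0,0,0,0]]'
python3 - <<'E'
from go import plan
import numpy as np
seat=np.array([.5994,.0697,.0949]);d=np.array([.5634,.1095,-.819])
plan([(seat-.075*d,3.337,.611),(seat-.01*d,3.337,.611)])
from station import optics
import cv2
for n in("scene","top"):
    im=optics.get_image(n)["pixels"][:,:,::-1]; cv2.imwrite(f"pics/{n}5.png",im)
a=cv2.imread("pics/scene5.png")[130:310,200:380]; b=cv2.imread("pics/top5.png")[120:300,210:370]
cv2.imwrite("pics/c5.png",cv2.resize(np.hstack([a,b]),None,fx=2.3,fy=2.3))
E
```

```text
t: 14.88
position: [0.4648, -0.342, 0.2033]
tcp_rot: [-3.129, 0.001, -2.951]
force: [0.2, -0.7, -1.4]
grip_width: 0.0568
grip_force: 43.2
t: 15.5
position: [0.4393, -0.1879, 0.2671]
tcp_rot: [-3.137, 0.297, -2.949]
force: [-0.4, -0.2, -1.5]
grip_width: 0.0567
grip_force: 43.2
t: 16.12
position: [0.4392, -0.037, 0.2732]
tcp_rot: [-3.138, 0.605, -2.947]
force: [0.5, 0.8, -1.0]
grip_width: 0.0569
grip_force: 43.3
t: 16.75
position: [0.5156, 0.0564, 0.2091]
tcp_rot: [-3.139, 0.6, -2.947]
force: [0.2, -0.3, -1.1]
grip_width: 0.057
grip_force: 43.5
t 16.75 p [0.5156 0.0564 0.2091] rot [-3.139  0.6   -2.947] w 0.057 j [-0.3  -0.47  2.28  0.37  0.82 -2.24]
[-0.023 -0.015  0.336] [-0.005 -0.022 -0.001]
[-0.    -0.001  0.325] [0. 0. 0.]
```

View pics/c5.png

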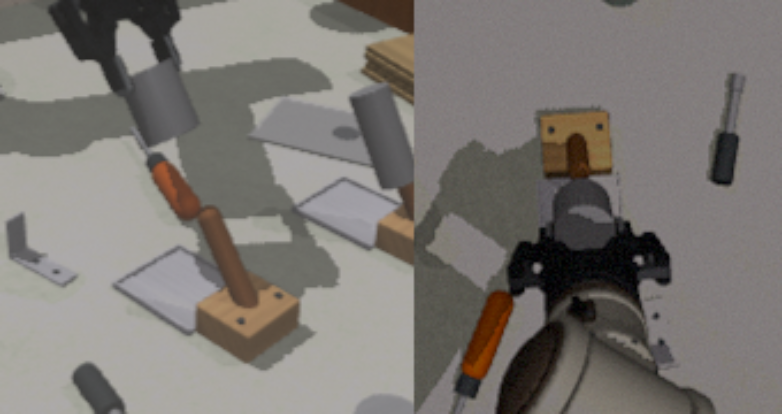

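The shallow cup's mouth is at crop (172,132), on the extension of the short dowel (tip at (207,212)), and the top view agrees. I'll lower it.

```bash
python3 -m creep '[[-0.02,-0.015,0.1,0,-0.02,0,0],[-0.02,-0.015,0.2,0,-0.02,0,0],[-0.02,-0.015,0.3,0,-0.02,0,0],[-0.02,-0.015,0.34,0,-0.02,0,0],[-0.02,-0.015,0.34,0,-0.02,0,0]]'
python3 -m creep '[[0,0,0.09,0,0,0,0],[0,0,0.17,0,0,0,0],[0,0,0.24,0,0,0,0],[0,0,0.29,0,0,0,0],[0,0,0.29,0,0,0,0]]'
python3 - <<'E'
from go import plan
plan([([.5994,.0697,.0949],3.337,.611)])
E
```

```text
t: 17.48
position: [0.558, 0.0595, 0.1587]
tcp_rot: [-3.137, 0.616, -2.949]
force: [0.1, -0.1, -0.4]
grip_width: 0.057
grip_force: 43.4
t: 18.1
position: [0.5908, 0.0664, 0.1112]
tcp_rot: [-3.137, 0.616, -2.948]
force: [-0.7, 0.2, -1.3]
grip_width: 0.0568
grip_force: 43.4
t 18.1 p [0.5908 0.0664 0.1112] rot [-3.137  0.616 -2.948] w 0.0568 j [-0.22 -0.06  2.18  0.5   0.5  -2.36]
[0.01  0.008 0.093] [-0.011  0.01  -0.003]
```

```bash
python3 -m creep '[[0,0,0.02,0,0,0,0],[0,0,0.04,0,0,0,0],[0,0,0.055,0,0,0,0],[0,0,0.055,0,0,0,0]]'
python3 -m creep '[[0,0,0.01,0,0,0,0],[0,0,0.02,0,0,0,0],[0,0,0.02,0,0,0,0]]'
python3 -m creep '[[0,0,0.01,0,0,0,0],[0,0,0.015,0,0,0,0],[0,0,0.015,0,0,0,0]]'
```

```text
t: 18.6
position: [0.597, 0.0678, 0.102]
tcp_rot: [-3.137, 0.616, -2.948]
force: [-0.2, 1.0, 0.1]
grip_width: 0.0568
grip_force: 43.5
t: 18.98
position: [0.5993, 0.0682, 0.0988]
tcp_rot: [-3.137, 0.616, -2.948]
force: [0.8, -0.3, -1.0]
grip_width: 0.0572
grip_force: 43.5
t: 19.35
position: [0.6011, 0.0685, 0.0965]
tcp_rot: [-3.137, 0.616, -2.948]
force: [-0.0, 0.5, -1.4]
grip_width: 0.0569
grip_force: 43.5
```

```bash
python3 -m creep '[[0,0,0.01,0,0,0,0],[0,0,0.01,0,0,0,0]]'
python3 -m creep '[[0,0,0.008,0,0,0,0],[0,0,0.008,0,0,0,0]]'
```

```text
t: 19.6
position: [0.6017, 0.0687, 0.0957]
tcp_rot: [-3.137, 0.616, -2.946]
force: [-23.6, -5.3, 20.5]
grip_width: 0.0568
grip_force: 46.3
t: 19.85
position: [0.6023, 0.0689, 0.0952]
tcp_rot: [-3.137, 0.616, -2.945]
force: [-40.8, -8.7, 35.8]
grip_width: 0.057
grip_force: 49.9
```

```bash
python3 -m creep '[[0,0,-0.008,0,0,0,0],[0,0,-0.017,0,0,0,0],[0,0,-0.017,0,0,0,0]]'
python3 -m creep '[[0,0,0,0,0,0,70],[0,0,0,0,0,0,100],[0,0,0,0,0,0,100],[0,0,0,0,0,0,100]]'
python3 -m creep '[[0,0,-0.1,0,0,0,100],[0,0,-0.25,0,0,0,100],[0,0,-0.4,0,0,0,100],[0,0,-0.55,0,0,0,100],[0,0,-0.6,0,0,0,100]]'
python3 -m creep '[[0,0,-0.3,0,0,0,100],[0,0,-0.3,0,0,0,100],[0,0,-0.3,0,0,0,100],[0,0,-0.3,0,0,0,100],[0,0,-0.3,0,0,0,100]]'
python3 - <<'E'
from station import optics
import cv2,numpy as np
for n in("scene","top"):
    im=optics.get_image(n)["pixels"][:,:,::-1]; cv2.imwrite(f"pics/{n}6.png",im)
a=cv2.imread("pics/scene6.png")[150:310,200:420]; b=cv2.imread("pics/top6.png")[130:290,160:320]
cv2.imwrite("pics/c6.png",cv2.resize(np.hstack([a,b]),None,fx=2.1,fy=2.1))
E
```

```text
t: 20.23
position: [0.6013, 0.0685, 0.0965]
tcp_rot: [-3.137, 0.617, -2.948]
force: [0.2, 0.1, -0.4]
grip_width: 0.0572
grip_force: 44.9
t: 20.72
position: [0.6012, 0.0685, 0.0964]
tcp_rot: [-3.137, 0.617, -2.948]
force: [0.1, -0.1, 0.5]
grip_width: 0.0858
grip_force: 0.0
t: 21.35
position: [0.5333, 0.0553, 0.1962]
tcp_rot: [-3.135, 0.619, -2.947]
force: [-0.0, 1.0, -0.8]
grip_width: 0.0858
grip_force: 0.0
t: 21.98
position: [0.4985, 0.0496, 0.2413]
tcp_rot: [-3.139, 0.613, -2.949]
force: [-0.1, -0.8, -0.4]
grip_width: 0.0855
grip_force: 0.0
```

View pics/c6.png

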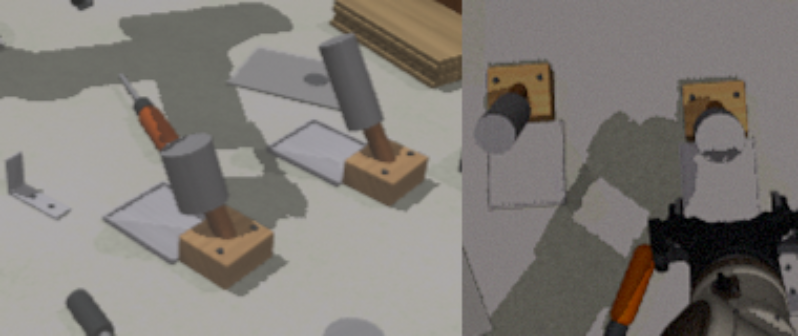

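The deep cup looks well seated. The shallow cup is on its dowel but appears more upright than the dowel, so I'll fit its pose numerically and overlay it.

```bash
cat > chk.py <<'E'
import cv2,numpy as np
from scipy.optimize import differential_evolution
from fit import D,proj
OFF={"scene":np.array([1.27,.92]),"top":np.array([.25,.98])}
I={n:cv2.imread(f"pics/{n}6.png") for n in OFF}
G={n:cv2.GaussianBlur(np.hypot(cv2.Sobel(g,cv2.CV_32F,1,0),cv2.Sobel(g,cv2.CV_32F,0,1)).clip(0,120),(0,0),1) for n,g in((n,cv2.cvtColor(i,cv2.COLOR_BGR2GRAY)) for n,i in I.items())}
a=np.linspace(0,2*np.pi,48,endpoint=False)
def curves(n,p,r,h,k):   # p: outer bottom centre xyz, axis tilt x,y
    z=np.array([p[3],p[4],1]); z/=np.linalg.norm(z); u=np.cross(z,[0,1,0]); u/=np.linalg.norm(u); v=np.cross(z,u)
    c=r*(np.outer(np.cos(a),u)+np.outer(np.sin(a),v)); t=p[:3]+c; q=lambda X:(proj(n,X)+OFF[n]).astype(np.float32)
    return cv2.convexHull(np.r_[q(t),q(t-h*z)])[:,0],q(t)
def samp(n,c):
    c=np.r_[c,c[:1]]; s=np.r_[0,np.cumsum(np.hypot(*np.diff(c,axis=0).T))]; x=np.arange(0,s[-1],.5)
    m=np.c_[np.interp(x,s,c[:,0]),np.interp(x,s,c[:,1])].astype(np.float32)
    return cv2.remap(G[n],m[None,:,0],m[None,:,1],1).mean()
out=[]
for nm,o,yaw,tl,r,h,b in[("deep",(.6243,.3236),.171,(-.0756,.1594),.023,.11,.004),("shallow",(.6293,.0755),.192,(-.0475,.1193),.029,.07,.003)]:
    e=np.array([np.cos(yaw),np.sin(yaw),0]); tip=np.r_[o,0]+tl[0]*e+[0,0,tl[1]]; ax=-.574*e+[0,0,.819]
    p0=np.r_[tip+b*ax,ax[:2]/ax[2]]
    f=lambda p:-sum(samp(n,c) for n in OFF for c in curves(n,p,r,h,0))
    w=np.array([.025,.025,.025,.5,.5]); s=differential_evolution(f,list(zip(p0-w,p0+w)),seed=1,maxiter=120,popsize=12)
    z=np.r_[s.x[3:],1]; z/=np.linalg.norm(z); seat=s.x[:3]-b*z; d=tip-seat
    print(nm,"score",-s.fun,"aligned",-f(p0),"tilt",np.degrees(np.arccos(z[2])),"off dowel",np.degrees(np.arccos(z@ax)),"dist",np.linalg.norm(d),"tip z in cup",h-b+d@z,"d block",np.round([d@e,d[2]],4))
    for n in OFF:
        for c in curves(n,s.x,r,h,0): out.append((n,c))
S=[]
for n,(y,x) in{"scene":(150,200),"top":(130,160)}.items():
    m=cv2.resize(I[n][y:y+160,x:x+200],None,fx=2,fy=2)
    M=m.copy()
    for k,c in out:
        if k==n: cv2.polylines(M,[((c-[x,y])*2+.5).astype(int)],True,(0,255,0),1)
    S.append(np.hstack([m,M])[:290])
cv2.imwrite("pics/c7.png",np.vstack(S))
E
python3 chk.py
```

```text
deep score 331.5295715332031 aligned 303.78378 tilt 30.082271020073566 off dowel 4.926721011699712 dist 0.004292887523530779 tip z in cup 0.10273339192254217 d block [-0.0007 -0.0042]
shallow score 331.20917 aligned 248.83339 tilt 21.97019626207869 off dowel 13.088486532710602 dist 0.00463869814494708 tip z in cup 0.06474266595186749 d block [-0.0019 -0.0031]
```

View pics/c7.png

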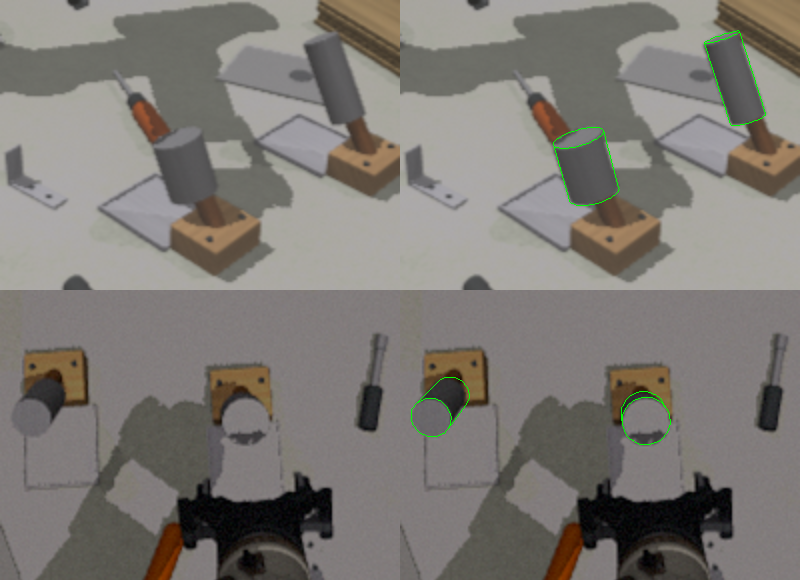

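The overlay matches both cups: the fitted bottoms sit on the dowel ends (seat-to-tip 4 to 5 mm, tilts 30° and 22°). Both cups have swung to their natural rest against the dowel and the gripper is clear, so I'll hand in.

```bash
python3 -c "
from station import ticket
print(ticket.sign_off())"
```

```text
the job is handed in; nothing more can be done
None
```

Both cups hang seated on their dowels (deep on long, shallow on short), and the job was handed in at about 22 s; sign-off returned no verdict, so the result is not confirmed.

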